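# Roll the fallen spray can back into its rack

### The job

A spray can has toppled and lies on its side on the worktop, in front of the open side of a low three-sided wooden rack. With your fingers resting on top of the can, roll it along the worktop into the rack until the whole width of the can is inside the rack's mouth, stopping short of the three glass jars at the back so that it never touches them. Touch the can only from above, do not pinch or lift it, leave everything else where it is, and finish with the can at rest and let go.

Things in the scene. Friction and masses are not known exactly. Their poses are not given: they have to be found in the camera images.
- can: the can to roll: aluminium spray can on its side, 154 to 308 g. Barrel 60 mm in diameter, 130 mm long; white cap 46 mm in diameter, 30 mm beyond one end. Origin on its axis, mid-barrel, 30 mm above the worktop (crown at 60 mm). Own y runs along its axis to the cap; x, z turn as it rolls. Starts parallel to the rack's mouth within 0.05 rad, axis 50 to 105 mm outside, within 12 mm of the middle line.
- rack: low three-sided rack of pale wood fixed to the worktop, no floor or sill. Origin at the middle of its open mouth, on the worktop; x points into the rack (the way to roll), y along the mouth, z up. Inner width 230 mm, inner depth 142 mm; boards 35 mm high, 10 mm thick. Things stand beside it from about 110 mm either side of its middle line.
- rack_rest (a point): point on the rack's middle line, 46 mm past the mouth, 30 mm up: the can's axis here is the middle of its room. Axes as the rack's. Wholly inside from 30 mm past the mouth; touches the jars at about 63 mm.
- can_mid (a point): the can's barrel middle again (same point as the can's origin). Bare worktop all the way; slight rolling resistance: it stays where left and coasts about 1 cm if released at 0.1 m/s. Friction about 0.5 to 0.7: pressing down 2 to 8 N and stroking the fingertips forward rolls it without slip, half as far as the fingertips go, so it takes several short strokes, lifting between.
- jar0: the one at -y of three small amber glass jars with white lids in a row along the rack's back board, 44 mm in diameter, 55 mm high (just lower than the lying can), 120 g, loose. Origin at the centre of its underside, about 116 mm past the mouth. The can must not touch it.
- jar1: the middle one of three small amber glass jars with white lids in a row along the rack's back board, 44 mm in diameter, 55 mm high (just lower than the lying can), 120 g, loose. Origin at the centre of its underside, about 116 mm past the mouth. The can must not touch it.
- jar2: the one at +y of three small amber glass jars with white lids in a row along the rack's back board, 44 mm in diameter, 55 mm high (just lower than the lying can), 120 g, loose. Origin at the centre of its underside, about 116 mm past the mouth. The can must not touch it.
- dispenser: pump soap dispenser on the soap tray, 72 mm in diameter, 166 mm high; origin under its centre. Bystander.
- tumbler: tumbler on the soap tray, 68 mm in diameter, 95 mm high; origin under its centre. Bystander.
- hairbrush: wooden hairbrush, 193 mm long, 52 mm wide, bristles up, lying beside the can's path; origin under it, x along it to the head. Bystander.
- tall_can: another spray can, standing upright beside the rack, 52 mm in diameter, 172 mm high; origin under its centre. Bystander, not the one to roll.
- soap: bar of soap, 80 x 52 x 26 mm, lying near the can's path; origin under its centre. Bystander.
Not all that is in view belongs to the job. Leave any black look-alike of the jar2 alone. What is shaped like the can but turquoise is not meant.

How it is judged:
On the way:
1. the fingers rest on top of the can while it is still outside the rack (contact force between the fingers and can above 0.3 N and height (world z) of the grasp point above 0.064 m and x of can in the frame of rack below -0.03 m), for 0.05 s.
At the end, for the whole second after the job is handed in: The can lies on the worktop at rest, its axis at least 29 mm past the rack's mouth and clear of the jars, between the side boards (barrel's middle within 60 mm of the rack's middle line), parallel to the mouth within 0.2 rad; jars and other bystanders within 15 mm of where they were (x of can in the frame of rack between 0.029 and 0.068 m and y of can in the frame of rack between -0.06 and 0.06 m and angle between the y axis of can and the y axis of rack, either way round below 0.2 rad and height (world z) of can between 0.027 and 0.033 m and linear speed of can below 0.005 m/s and angular speed of can below 0.15 rad/s and contact force between can and jar0 below 0.1 N and contact force between can and jar1 below 0.1 N and contact force between can and jar2 below 0.1 N and distance of each of jar0, jar1, jar2, dispenser, tumbler, hairbrush, tall_can, soap from where it was at the start of the episode below 0.015 m); the robot touches nothing.
It fails at once if the can is lifted off the worktop or tipped up (height (world z) of can above 0.038 m).
It fails at once if the robot touches the can from the side instead of from above (grasp point lower than 64 mm) (contact force between any of the fingers, the arm and can above 0.5 N and height (world z) of the grasp point below 0.064 m).
It fails at once if the can bumps into a glass jar (contact force between can and jar0 above 0.2 N or contact force between can and jar1 above 0.2 N or contact force between can and jar2 above 0.2 N).
It fails at once if a jar or another bystander is pushed more than 15 mm (distance of any of jar0, jar1, jar2, dispenser, tumbler, hairbrush, tall_can, soap from where it was at the start of the episode above 0.015 m).
It fails at once if a standing thing is tipped (angle between any of jar0, jar1, jar2, dispenser, tumbler, tall_can's own z axis and vertical above 0.35 rad).
It also fails if it takes over 64 s, if anything falls off the work surface, if the arm or the gripper's body presses on something with over 40 N, if the wrist force passes 120 N, or if a joint passes its speed limit or range.

### The arm

A 6-joint arm with a two-finger parallel gripper is mounted at the origin on the work surface. World frame = base frame: x ahead of the robot, y to its left, z up, the work surface at z = 0. Lengths are in m, angles in rad, forces in N, time in s.
With the tool pointing down it reaches from about 0.25 to 0.725 m from the base axis. Payload 4 kg.
Tool frame: the origin (TCP) lies at the very end of the fingers, on their centre line; the grasp point (between the pads) lies 19 mm behind it; z points along the fingers, y is the direction in which the jaws open and shut (so a half turn about z gives the same grasp; the last joint's range is limited). The gripper opens to 85 mm and grips with 20 to 120 N. Pads are 22 mm wide; open, the fingers measure 114 mm over their backs; the gripper's body (76 mm by 85 mm) begins 54 mm behind the grasp point. The pads swing forward as they close: fully open they stand 13 mm farther back than shut.
Start: joints at [1.244, 0.241, 0.005, 1.335, 0, 1.571], TCP at [0.161, 0.474, 0.231] pointing down, gripper open.
Joint ranges: [-2.72, 2.72], [-1.05, 1.87], [-1.09, 1.28], [-1.99, 2.15], [-1.42, 1.44], [-3.14, 3.14]. Speed limits (rad/s): [2.79, 2.79, 3.14, 3.14, 3.14, 3.14].

### API

Orientations are given as a unit quaternion [x, y, z, w].
In Python, from workcell import bot, camera gives the robot as it stands. The module is installed in compiled form; this text tells all that it offers.
- The arm moves only by the tool send_rows, never from a script. Its argument "deltas" is a list of rows, each an object with "grip": the opening, from 0 (shut) to 1 (fully open); "translation": the shift along the tool's x, y, z in m, a list of three; "twist": the turn, a rotation vector about the tool's x, y, z in degrees, a list of three. A call has 1 to 5 rows; each row is the pose to reach, as a shift and turn from the pose measured when the call began, along the tool's axes at that moment; what a row does not reach only later rows make up. A row lasts 1/8 s, in which the tool goes at most 62.5 mm and 10.7 degrees, less where a joint would pass 70% of its speed; a pose out of reach is approached as far as the arm can. A call with a gripper value outside its range is refused whole. The fingers move at their own pace and stop on an object; the grip force is fixed at half the most. Time passes only in rows, so rows that repeat a pose let the fingers close. It gives the time, the measured TCP pose, the force and the opening at its end, in the units of the state.
- bot.get_obs(): the state, without advancing time (a new reading comes with each control period).
- camera(name): name is "scene" or "top"; returns a dict with "color" (384x512x3 uint8, blue, green, red), "intrinsics" (3x3 intrinsics, pixels), "k1" (the pictures are not rectified: a ray, as slopes to the right and down, at radius r is drawn at 1 + k1 r^2 times it, then the intrinsics apply), "xyz" and "rotation" of the camera in the world. Camera axes: x right, y down, z forward; pixel columns grow to the right and rows downward; lengths in m; the calibration is good to about 2 mm. A picture is of the moment at which its call begins. There is no depth.
- bot.job_done(): hands the job in, once; it reports no verdict.
The state is a dict: "clock": time; "joint_pos": joint angles; "joint_vel": joint speeds; "tau": joint torques, N m; "eef_pos": TCP position; "tool_rot": TCP orientation; "ft_force": force on the tool from outside, world axes, zero at the start; "ft_torque": the same for the moment, N m; "grip_width": finger opening in m.
Only numpy, scipy, OpenCV 4.12 (cv2) and the standard library are available. Lean on these libraries where they do the work, as an engineer would, in place of code of your own. Each camera call takes 0.05 s, during which the arm holds its last target.

## Working session

There is one attempt and no reset: what is moved stays moved. The work goes in short steps, Python scripts to look and compute and a tool call to move; the robot and the scene stay as the last step left them, time stands still between calls to the robot, and variables do not carry over. Pictures are saved under pics/ and viewed, and the job is handed in when it is done.

Besides the shell and the picture viewer there is one more tool, called after "Call:" by a JSON object that holds its "op" and its "data". send_rows: Moves the arm, as the interface text tells. Its arguments: {"type":"object","properties":{"deltas":{"type":"array","items":{"type":"object","properties":{"grip":{"type":"number"},"translation":{"type":"array","items":{"type":"number"}},"twist":{"type":"array","items":{"type":"number"}}}}}},"required":["deltas"]}

```bash
mkdir -p pics
cat > h.py <<'E'
import numpy as np, cv2
from workcell import bot, camera
def ray(c,u,v):
    K=np.array(c["intrinsics"]);k=c["k1"]
    d=np.array([(u-K[0,2])/K[0,0],(v-K[1,2])/K[1,1]]);s=d.copy()
    for _ in range(30): s=d/(1+k*(s@s))
    r=np.array(c["rotation"])
    if r.shape!=(3,3):
        from scipy.spatial.transform import Rotation as R
        r=R.from_quat(r).as_matrix()
    return np.array(c["xyz"]),r@np.array([s[0],s[1],1])
def onplane(c,u,v,z):
    o,d=ray(c,u,v);return o+d*(z-o[2])/d[2]
E
python3 - <<'E'
from h import *
for n in("scene","top"):
    c=camera(n);cv2.imwrite(f"pics/{n}0.png",c["color"]);print(n,c["intrinsics"],c["k1"],c["xyz"],c["rotation"])
print(bot.get_obs())
E
```

```text
scene [[348.11518992   0.         253.23478944]
 [  0.         348.11518992 193.19230334]
 [  0.           0.           1.        ]] -0.052380296853043865 [ 1.14174979 -0.20327326  0.66491862] [ 0.77678528  0.49095245 -0.21199778 -0.33260677]
top [[376.85637757   0.         260.04150682]
 [  0.         376.85637757 191.70666667]
 [  0.           0.           1.        ]] 0.005271039641137641 [0.48188306 0.05694451 0.85954229] [ 0.71606384 -0.69662888  0.0312522  -0.03137015]
{'clock': 0.1, 'joint_pos': array([1.24399011e+00, 2.41353548e-01, 3.88462941e-03, 1.33525494e+00,
       5.30881437e-06, 1.57082827e+00]), 'joint_vel': array([ 1.77608973e-03, -1.52615358e-03,  2.47479901e-03,  1.72851550e-03,
        5.59378720e-05,  7.40411474e-04]), 'tau': array([ 5.25211567e-05, -3.73137653e+01,  2.53010309e+01,  1.08641034e-02,
        7.59519799e-05, -1.46679980e-06]), 'eef_pos': array([0.16032366, 0.47299161, 0.23050387]), 'tool_rot': array([ 1.62692606e-01,  9.86676334e-01, -9.50497100e-04, -1.59386070e-04]), 'ft_force': array([ 0.81304386, -0.30874487, -0.41188909]), 'ft_torque': array([ 0.05975722, -0.04096761, -0.04311288]), 'grip_width': 0.08517624320046523}
```

View pics/scene0.png

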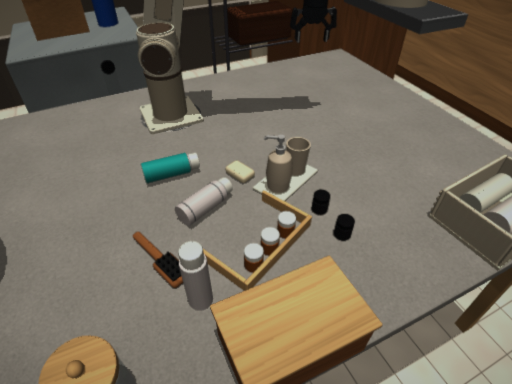

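View pics/top0.png

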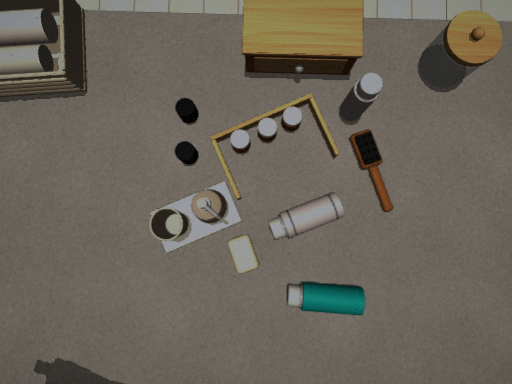

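Lookalikes in the top view: the pale can lying at (310,215), the turquoise one at (332,298, excluded), the standing tall can at (365,95, bystander) and the dark jar look-alikes at (187,110) and (186,153). I choose the pale can at (310,215), and check it in a crop.

Run:
```python
from h import *
im=cv2.imread("pics/top0.png")
cr=im[80:260,200:400]
cv2.imwrite("pics/crop0.png",cv2.resize(cr,None,fx=4,fy=4,interpolation=cv2.INTER_CUBIC)[:600*1+120,:800][0:720])
cv2.imwrite("pics/crop0.png",cv2.resize(im[85:235,205:400],None,fx=4,fy=4,interpolation=cv2.INTER_CUBIC))
hsv=cv2.cvtColor(im,cv2.COLOR_BGR2HSV)
for p in[(315,213),(278,228),(330,250),(224,165),(320,120),(260,118)]:print(p,hsv[p[1],p[0]])
```

```text
(315, 213) [110  10 160]
(278, 228) [105  13 158]
(330, 250) [ 19  43 113]
(224, 165) [ 25 121 156]
(320, 120) [ 22 126 148]
(260, 118) [ 22 130 151]
```

View pics/crop0.png

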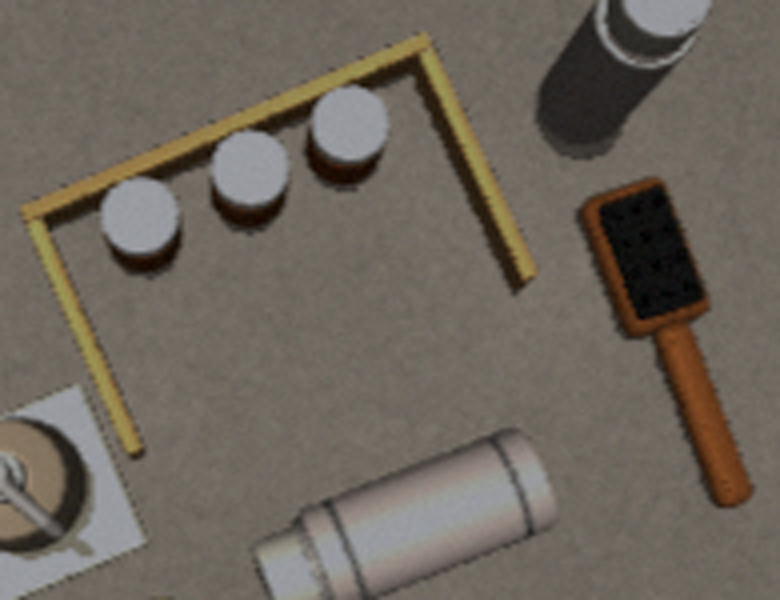

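```bash
cat >> h.py <<'E'
def canpose(c, roi=(200,120,380,260), rack=None):
    hsv=cv2.cvtColor(c["color"],cv2.COLOR_BGR2HSV)
    m=cv2.inRange(hsv,(0,0,105),(180,32,255)).astype(np.uint8)
    z=np.zeros_like(m);x0,y0,x1,y1=roi;z[y0:y1,x0:x1]=m[y0:y1,x0:x1]
    z=cv2.morphologyEx(z,cv2.MORPH_CLOSE,np.ones((5,5)))
    return z
E
python3 - <<'E'
from h import *
c=camera("top");im=c["color"];hsv=cv2.cvtColor(im,cv2.COLOR_BGR2HSV)
m=cv2.inRange(hsv,(17,90,100),(32,255,255));m[:85]=0;m[210:]=0;m[:,:200]=0;m[:,345:]=0
cs,_=cv2.findContours(m,cv2.RETR_EXTERNAL,cv2.CHAIN_APPROX_NONE)
pts=np.vstack([k for k in cs if cv2.contourArea(k)>30])
P=np.array([onplane(c,*p[0],0.035)[:2] for p in pts],np.float32)
r=cv2.minAreaRect(P);b=cv2.boxPoints(r);print("rack outer",r,b, "expect .250 x .152")
z=canpose(c)
cs,_=cv2.findContours(z,cv2.RETR_EXTERNAL,cv2.CHAIN_APPROX_NONE)
for k in cs:
    if cv2.contourArea(k)>300:
        Q=np.array([onplane(c,*p[0],0.03)[:2] for p in k],np.float32)
        print("blob",cv2.contourArea(k),k.reshape(-1,2).mean(0),cv2.minAreaRect(Q),cv2.boxPoints(cv2.minAreaRect(Q)).tolist())
out=im.copy();cv2.drawContours(out,cs,-1,(0,0,255),1);out[m>0]=(255,0,0)
cv2.imwrite("pics/seg0.png",cv2.resize(out[85:260,190:400],None,fx=3,fy=3))
E
```

```text
rack outer ((0.6610846519470215, 0.029991984367370605), (0.1512237936258316, 0.24968236684799194), 25.441869735717773) [[ 0.5391743   0.11024377]
 [ 0.6464367  -0.1152248 ]
 [ 0.782995   -0.0502598 ]
 [ 0.6757326   0.17520878]] expect .250 x .152
blob 19988.5 [281.37361702 177.31574468] ((0.5648037791252136, -0.007888823747634888), (0.30874741077423096, 0.40194645524024963), 1.5789306163787842) [[0.4049510359764099, 0.18875446915626526], [0.4160262942314148, -0.213039368391037], [0.7246565222740173, -0.20453211665153503], [0.7135812640190125, 0.1972617208957672]]
```

View pics/seg0.png

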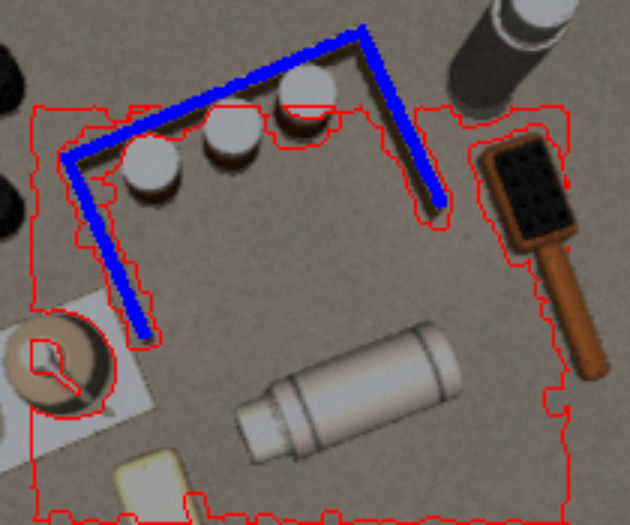

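```bash
cat >> h.py <<'E'
YAW=np.deg2rad(25.44);XR=np.array([np.cos(YAW),np.sin(YAW)]);YR=np.array([-np.sin(YAW),np.cos(YAW)]);M0=np.array([0.5928,-0.0025])
def toR(p): d=np.asarray(p)[...,:2]-M0; return np.stack([d@XR,d@YR],-1)
def canblob(c,roi=(262,185,352,245),name=None):
    im=cv2.GaussianBlur(c["color"],(3,3),0);b,g,r=[im[...,i].astype(int) for i in range(3)]
    m=(((b-r)>-12)&(g>75)).astype(np.uint8)*255
    z=np.zeros_like(m);x0,y0,x1,y1=roi;z[y0:y1,x0:x1]=m[y0:y1,x0:x1]
    z=cv2.morphologyEx(cv2.morphologyEx(z,cv2.MORPH_CLOSE,np.ones((5,5))),cv2.MORPH_OPEN,np.ones((3,3)))
    cs,_=cv2.findContours(z,cv2.RETR_EXTERNAL,cv2.CHAIN_APPROX_NONE);k=max(cs,key=cv2.contourArea)
    Q=toR(np.array([onplane(c,*p[0],0.03) for p in k])).astype(np.float32)
    if name:
        o=c["color"].copy();cv2.drawContours(o,[k],-1,(0,0,255),1);cv2.imwrite(name,cv2.resize(o[85:260,190:400],None,fx=3,fy=3))
    return k,Q
E
python3 - <<'E'
from h import *
c=camera("top");k,Q=canblob(c,name="pics/seg1.png")
r=cv2.minAreaRect(Q);print(r,cv2.boxPoints(r).tolist(),"expect .06x.16")
for u,v in[(240,140),(267,128),(292,117)]:print("jar",toR(onplane(c,u,v,.055)))
E
```

```text
((-0.09646788239479065, 0.0017226561903953552), (0.06065429374575615, 0.16796135902404785), 0.780231773853302) [[-0.12793579697608948, 0.0852825790643692], [-0.125648632645607, -0.08266320824623108], [-0.06499996781349182, -0.08183726668357849], [-0.0672871321439743, 0.08610852062702179]] expect .06x.16
jar [0.11094766 0.06584016]
jar [0.11150528 0.00149626]
jar [ 0.11179166 -0.0583066 ]
```

View pics/seg1.png

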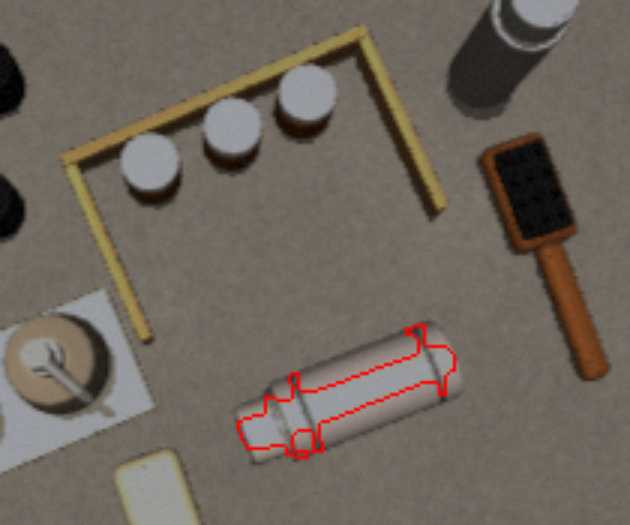

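```bash
cat >> h.py <<'E'
def cang(c,rect,name=None,h=0.03):
    m=np.zeros(c["color"].shape[:2],np.uint8);bg=np.zeros((1,65));fg=np.zeros((1,65))
    m[:]=cv2.GC_BGD
    poly=np.array(rect,np.int32); cv2.fillPoly(m,[poly],cv2.GC_PR_FGD)
    cv2.grabCut(c["color"],m,None,bg,fg,6,cv2.GC_INIT_WITH_MASK)
    z=((m==1)|(m==3)).astype(np.uint8)*255
    z=cv2.morphologyEx(cv2.morphologyEx(z,cv2.MORPH_CLOSE,np.ones((3,3))),cv2.MORPH_OPEN,np.ones((5,5)))
    cs,_=cv2.findContours(z,cv2.RETR_EXTERNAL,cv2.CHAIN_APPROX_NONE);k=max(cs,key=cv2.contourArea)
    Q=toR(np.array([onplane(c,*p[0],h) for p in k])).astype(np.float32)
    if name:
        o=c["color"].copy();cv2.drawContours(o,[k],-1,(0,0,255),1);cv2.imwrite(name,cv2.resize(o[85:260,190:400],None,fx=3,fy=3))
    return k,Q
E
python3 - <<'E'
from h import *
c=camera("top");k,Q=cang(c,[(262,216),(333,185),(352,212),(275,245)],name="pics/seg2.png")
r=cv2.minAreaRect(Q);print(r,cv2.boxPoints(r).tolist(),"expect .06x.16")
for lo in(-.08,-.04,-.02,0,.02,.04,.06,.08):
    s=Q[abs(Q[:,1]-lo)<.008]; print(lo,s[:,0].min(),s[:,0].max(),(s[:,0].min()+s[:,0].max())/2)
im=c["color"];hsv=cv2.cvtColor(im,cv2.COLOR_BGR2HSV)
m=((hsv[...,1]<30)&(hsv[...,2]>125)).astype(np.uint8)
for u,v in[(240,140),(267,128),(292,117)]:
    q=np.zeros_like(m);cv2.circle(q,(u,v),13,1,-1);q&=m;M=cv2.moments(q,True);u,v=M['m10']/M['m00'],M['m01']/M['m00'];print(u,v,M['m00'],toR(onplane(c,u,v,.055)))
E
```

```text
((-0.09818234294652939, -0.0004264265298843384), (0.16508585214614868, 0.06090438365936279), 87.75111389160156) [[-0.13185010850429535, -0.0817108228802681], [-0.0709926187992096, -0.08410073071718216], [-0.06451457738876343, 0.08085796982049942], [-0.12537206709384918, 0.08324787765741348]] expect .06x.16
-0.08 -0.1254743 -0.07162587 -0.09855009
-0.04 -0.13050957 -0.0694106 -0.09996009
-0.02 -0.12957865 -0.06830477 -0.09894171
0 -0.12864843 -0.067865424 -0.09825693
0.02 -0.12771891 -0.06698759 -0.09735325
0.04 -0.12679012 -0.0661109 -0.09645051
0.06 -0.124136515 -0.06945635 -0.09679643
0.08 -0.11529069 -0.07235627 -0.09382348
239.46153846153845 138.35164835164835 273.0 [0.11475095 0.06545356]
267.24354243542433 126.40221402214023 271.0 [ 0.11452901 -0.00042738]
292.42124542124543 115.22344322344323 273.0 [ 0.11502971 -0.06077618]
```

View pics/seg2.png

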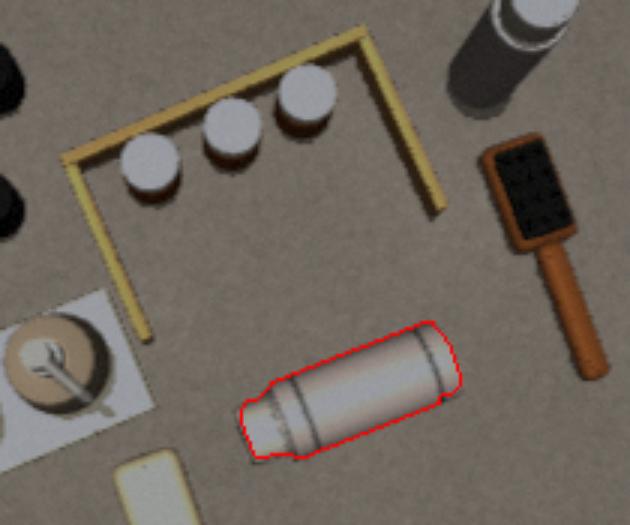

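```bash
cat >> h.py <<'E'
from scipy.spatial.transform import Rotation as Rn
def plan(target_xyz,roll_yaw):
    o=bot.get_obs();R=Rn.from_quat(o["tool_rot"]);x=-np.array([np.cos(roll_yaw),np.sin(roll_yaw),0]);z=np.array([0,0,-1.]);y=np.cross(z,x)
    T=Rn.from_matrix(np.c_[x,y,z])
    print("clock",o["clock"],"pos",o["eef_pos"].round(4),"F",o["ft_force"].round(2),"w",round(o["grip_width"],4))
    print("trans",R.inv().apply(np.array(target_xyz)-o["eef_pos"]).round(4),"twist",np.rad2deg((R.inv()*T).as_rotvec()).round(2))
E
python3 - <<'E'
from h import *
ry=YAW-.045;d=np.array([np.cos(ry),np.sin(ry)])
m=M0-.0985*XR-.0135*YR;print(m,d)
plan([*(m-.010*d),.15],ry)
E
```

```text
[ 0.50965013 -0.0570032 ] [0.92144538 0.38850792]
clock 0.25 pos [0.1604 0.4733 0.2309] F [-0.01  0.04 -0.45] w 0.0852
trans [-0.4935 -0.3967  0.0813] twist [-5.000e-02 -2.000e-02 -4.159e+01]
```

Call:
{"op": "send_rows", "data": {"deltas": [{"grip": 0.4, "translation": [-0.045, -0.036, 0], "twist": [0, 0, -8]}, {"grip": 0.4, "translation": [-0.09, -0.072, 0], "twist": [0, 0, -16]}, {"grip": 0.4, "translation": [-0.135, -0.108, 0], "twist": [0, 0, -24]}, {"grip": 0.4, "translation": [-0.18, -0.144, 0], "twist": [0, 0, -32]}, {"grip": 0.4, "translation": [-0.225, -0.18, 0], "twist": [0, 0, -40]}]}}

```text
clock: 0.88
eef_pos: [0.3154, 0.2308, 0.2312]
tool_rot: [-0.184, 0.983, -0.0, 0.0]
ft_force: [1.3, 0.3, 0.9]
grip_width: 0.0338
```

```bash
cat > p.py <<'E'
from h import *
import sys
ry=YAW-.045;d=np.array([np.cos(ry),np.sin(ry)])
m=M0-.0985*XR-.0135*YR
plan([*(m-.010*d),float(sys.argv[1])],ry)
E
python3 p.py .12
```

```text
clock 0.875 pos [0.3154 0.2308 0.2312] F [1.29 0.32 0.95] w 0.0338
trans [-0.0667 -0.3389  0.1114] twist [-0.04  0.   -1.61]
```

Call:
{"op": "send_rows", "data": {"deltas": [{"grip": 0.4, "translation": [-0.013, -0.06, 0], "twist": [0, 0, -1.6]}, {"grip": 0.4, "translation": [-0.026, -0.12, 0], "twist": [0, 0, -1.6]}, {"grip": 0.4, "translation": [-0.039, -0.18, 0], "twist": [0, 0, -1.6]}, {"grip": 0.4, "translation": [-0.052, -0.24, 0.02], "twist": [0, 0, -1.6]}, {"grip": 0.4, "translation": [-0.06, -0.295, 0.05], "twist": [0, 0, -1.6]}]}}

```text
clock: 1.5
eef_pos: [0.4792, -0.0223, 0.1831]
tool_rot: [-0.198, 0.98, -0.001, 0.002]
ft_force: [1.8, 1.1, -0.7]
grip_width: 0.0339
```

```bash
python3 p.py .09
```

```text
clock 1.5 pos [ 0.4792 -0.0223  0.1831] F [ 1.81  1.08 -0.66] w 0.0339
trans [-0.0043 -0.0436  0.0932] twist [-0.12  0.2  -0.05]
```

Call:
{"op": "send_rows", "data": {"deltas": [{"grip": 0.4, "translation": [-0.002, -0.022, 0.035], "twist": [0, 0, 0]}, {"grip": 0.4, "translation": [-0.004, -0.043, 0.07], "twist": [0, 0, 0]}, {"grip": 0.4, "translation": [-0.0043, -0.0436, 0.092], "twist": [0, 0, 0]}, {"grip": 0.4, "translation": [-0.0043, -0.0436, 0.0932], "twist": [-0.1, 0.2, 0]}]}}

```text
clock: 2.0
eef_pos: [0.4986, -0.061, 0.0881]
tool_rot: [-0.197, 0.98, 0.001, -0.002]
ft_force: [-0.4, -0.9, 0.7]
grip_width: 0.0341
```

```bash
python3 - <<'E'
from h import *
for n in("scene","top"):
    c=camera(n);y,x=(60,100) if n=="scene" else (60,170)
    cv2.imwrite(f"pics/{n}1.png",cv2.resize(c["color"][y:y+200,x:x+260],None,fx=3,fy=3,interpolation=cv2.INTER_CUBIC))
E
python3 p.py .06
```

```text
clock 2.1 pos [ 0.5006 -0.0608  0.0903] F [-0.24  0.62  1.3 ] w 0.0343
trans [ 0.0002 -0.      0.0303] twist [-0.01 -0.   -0.04]
```

View pics/scene1.png

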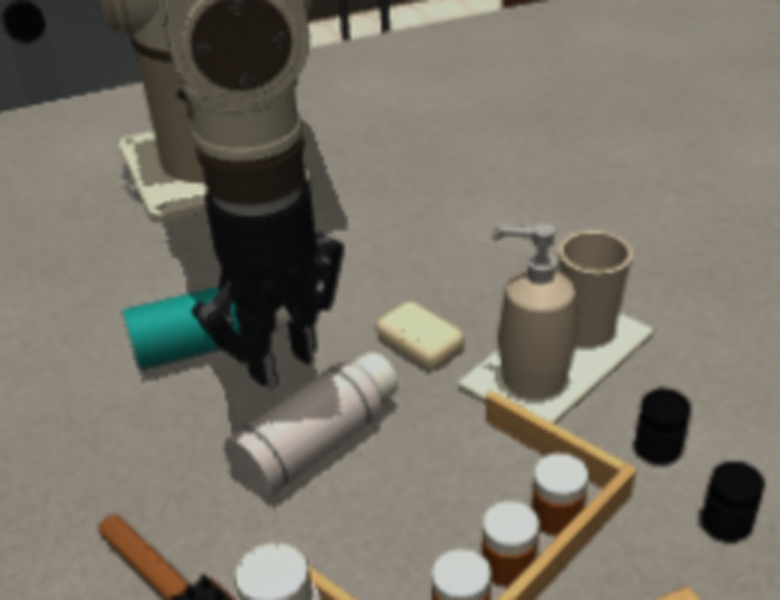

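View pics/top1.png

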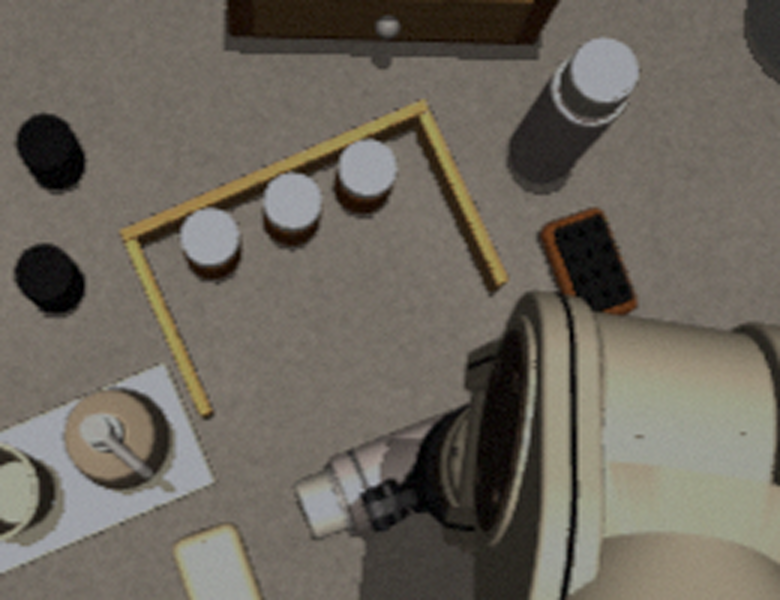

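Both views show the fingertips (scene crop 270,370 and 305,355) above the rear half of the can, clear of everything else. I go down gently.

Call:
{"op": "send_rows", "data": {"deltas": [{"grip": 0.4, "translation": [0, 0, 0.015], "twist": [0, 0, 0]}, {"grip": 0.4, "translation": [0, 0, 0.025], "twist": [0, 0, 0]}, {"grip": 0.4, "translation": [0, 0, 0.029], "twist": [0, 0, 0]}, {"grip": 0.4, "translation": [0, 0, 0.031], "twist": [0, 0, 0]}, {"grip": 0.4, "translation": [0, 0, 0.031], "twist": [0, 0, 0]}]}}

```text
clock: 2.72
eef_pos: [0.5007, -0.0608, 0.0594]
tool_rot: [-0.198, 0.98, -0.0, 0.0]
ft_force: [-0.3, -0.1, -0.1]
grip_width: 0.034
```

Call:
{"op": "send_rows", "data": {"deltas": [{"grip": 0.4, "translation": [0, 0, 0.001], "twist": [0, 0, 0]}, {"grip": 0.4, "translation": [0, 0, 0.002], "twist": [0, 0, 0]}, {"grip": 0.4, "translation": [0, 0, 0.003], "twist": [0, 0, 0]}, {"grip": 0.4, "translation": [0, 0, 0.003], "twist": [0, 0, 0]}]}}

```text
clock: 3.22
eef_pos: [0.5028, -0.0602, 0.0588]
tool_rot: [-0.198, 0.98, -0.0, 0.003]
ft_force: [-0.9, 2.6, 12.1]
grip_width: 0.034
```

Call:
{"op": "send_rows", "data": {"deltas": [{"grip": 0.4, "translation": [-0.006, 0, 0.0012], "twist": [0, 0, 0]}, {"grip": 0.4, "translation": [-0.014, 0, 0.0012], "twist": [0, 0, 0]}, {"grip": 0.4, "translation": [-0.022, 0, 0.0012], "twist": [0, 0, 0]}, {"grip": 0.4, "translation": [-0.03, 0, 0.0012], "twist": [0, 0, 0]}, {"grip": 0.4, "translation": [-0.034, 0, 0.0012], "twist": [0, 0, 0]}]}}

```text
clock: 3.85
eef_pos: [0.5357, -0.0462, 0.0591]
tool_rot: [-0.198, 0.98, 0.0, 0.004]
ft_force: [-1.5, 1.3, 6.7]
grip_width: 0.0344
```

Run:
```python
from h import *
for n in("scene","top"):
    c=camera(n);y,x=(60,100) if n=="scene" else (60,170)
    cv2.imwrite(f"pics/{n}2.png",cv2.resize(c["color"][y:y+200,x:x+260],None,fx=3,fy=3,interpolation=cv2.INTER_CUBIC))
o=bot.get_obs();print(o["eef_pos"],o["ft_force"],toR(o["eef_pos"][:2]))
```

```text
[ 0.53582014 -0.04617328  0.05904122] [-0.20317888  1.84755026  7.87830639] [-0.07021539 -0.01496194]
```

View pics/scene2.png

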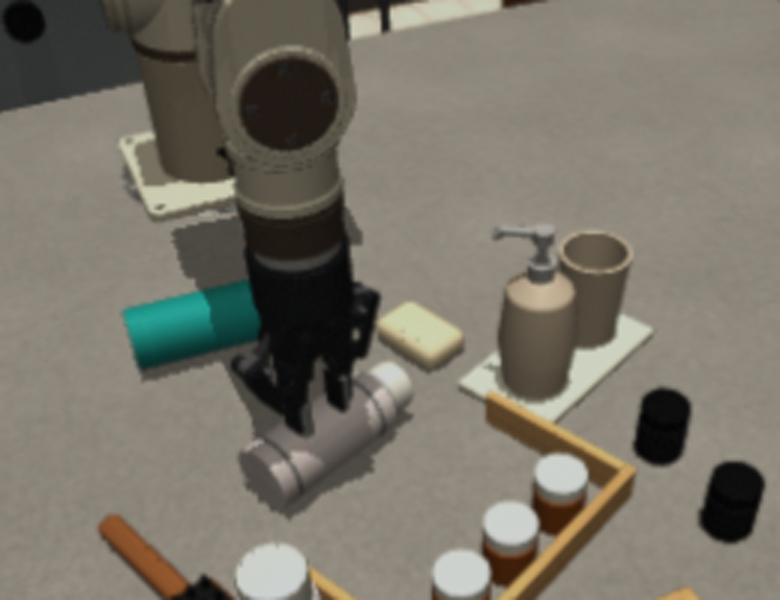

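View pics/top2.png

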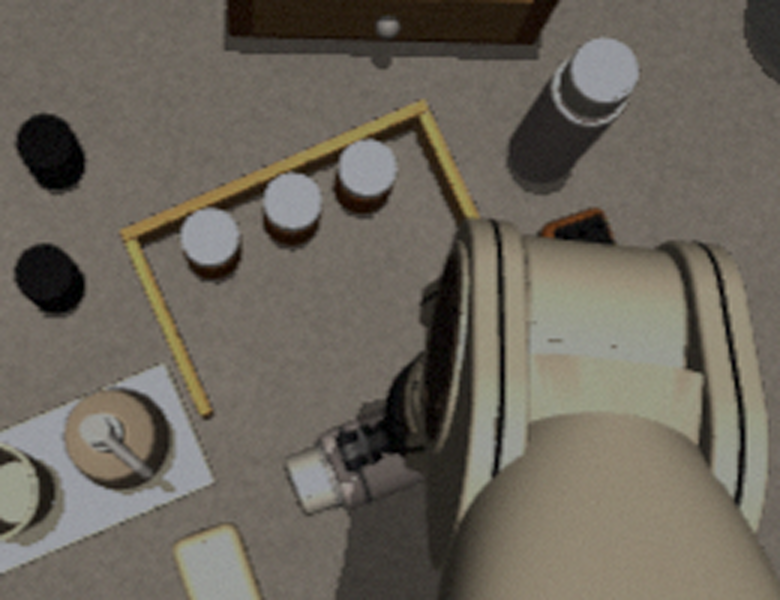

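Run:
```python
from h import *
a=camera("scene");b=camera("top")
def tri(p,q):
    o1,d1=ray(a,*p);o2,d2=ray(b,*q);d1/=np.linalg.norm(d1);d2/=np.linalg.norm(d2)
    t=np.linalg.lstsq(np.c_[d1,-d2],o2-o1,rcond=None)[0];return o1+t[0]*d1,o2+t[1]*d2
print(tri((100+290/3,60+100/3),(170+445/3,60+340/3)))
cv2.imwrite("pics/scene_full3.png",a["color"])
# tall can: top centre at .172
p=onplane(b,170+603/3,60+70/3,.172);print("tall",p,toR(p))
for u,v in((470,220),(690,240),(530,245)): 
  for z in(.2,.3,.4): print(u,v,z,onplane(b,170+u/3,60+v/3,z)[:2].round(3))
```

```text
(array([ 0.54802001, -0.04163493,  0.35059051]), array([ 0.55468827, -0.02133904,  0.34843178]))
tall [ 0.75299081 -0.14484239  0.172     ] [ 0.0835126  -0.19735272]
470 220 0.2 [ 0.648 -0.058]
470 220 0.3 [ 0.623 -0.04 ]
470 220 0.4 [ 0.598 -0.023]
690 240 0.2 [ 0.64  -0.188]
690 240 0.3 [ 0.616 -0.151]
690 240 0.4 [ 0.592 -0.114]
530 245 0.2 [ 0.634 -0.094]
530 245 0.3 [ 0.611 -0.071]
530 245 0.4 [ 0.588 -0.048]
```

View pics/scene_full3.png

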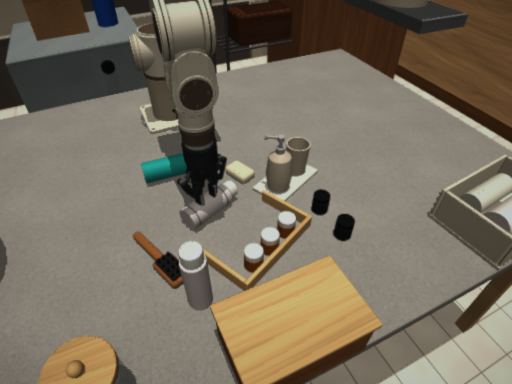

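Call:
{"op": "send_rows", "data": {"deltas": [{"grip": 0.4, "translation": [0, 0, -0.01], "twist": [0, 0, 0]}, {"grip": 0.4, "translation": [0.01, 0, -0.01], "twist": [0, 0, 0]}, {"grip": 0.4, "translation": [0.02, 0, -0.01], "twist": [0, 0, 0]}, {"grip": 0.4, "translation": [0.02, 0, -0.003], "twist": [0, 0, 0]}, {"grip": 0.4, "translation": [0.02, 0, -0.001], "twist": [0, 0, 0]}]}}

```text
clock: 4.68
eef_pos: [0.5164, -0.0542, 0.059]
tool_rot: [-0.198, 0.98, 0.0, 0.004]
ft_force: [-0.2, 0.8, 0.2]
grip_width: 0.0342
```

```bash
cat > q.py <<'E'
from h import *
import sys
o=bot.get_obs();ry=YAW-.045
print(o["eef_pos"].round(4),o["ft_force"].round(2),toR(o["eef_pos"][:2]).round(4))
plan(o["eef_pos"],ry)
E
python3 q.py
```

```text
[ 0.5164 -0.0542  0.059 ] [-0.2   0.78  0.2 ] [-0.0912 -0.0138]
clock 4.675 pos [ 0.5164 -0.0542  0.059 ] F [-0.2   0.78  0.2 ] w 0.0342
trans [0. 0. 0.] twist [-0.03  0.41  0.01]
```

Call:
{"op": "send_rows", "data": {"deltas": [{"grip": 0.4, "translation": [0, 0, 0.0015], "twist": [0, 0.4, 0]}, {"grip": 0.4, "translation": [-0.009, 0, 0.0015], "twist": [0, 0.4, 0]}, {"grip": 0.4, "translation": [-0.02, 0, 0.0015], "twist": [0, 0.4, 0]}, {"grip": 0.4, "translation": [-0.031, 0, 0.0015], "twist": [0, 0.4, 0]}, {"grip": 0.4, "translation": [-0.04, 0, 0.0015], "twist": [0, 0.4, 0]}]}}

```text
clock: 5.3
eef_pos: [0.555, -0.0378, 0.059]
tool_rot: [-0.199, 0.98, 0.0, 0.002]
ft_force: [0.2, 1.2, 5.8]
grip_width: 0.0338
```

```bash
python3 q.py
```

```text
[ 0.555  -0.0378  0.059 ] [0.19 1.21 5.8 ] [-0.0493 -0.0156]
clock 5.3 pos [ 0.555  -0.0378  0.059 ] F [0.19 1.21 5.8 ] w 0.0338
trans [0. 0. 0.] twist [-0.03  0.18  0.05]
```

Call:
{"op": "send_rows", "data": {"deltas": [{"grip": 0.4, "translation": [0, 0, 0.001], "twist": [0, 0, 0]}, {"grip": 0.4, "translation": [0, 0, -0.01], "twist": [0, 0.2, 0]}, {"grip": 0.4, "translation": [0.02, 0, -0.01], "twist": [0, 0.2, 0]}, {"grip": 0.4, "translation": [0.02, 0, -0.003], "twist": [0, 0.2, 0]}, {"grip": 0.4, "translation": [0.02, 0, -0.002], "twist": [0, 0.2, 0]}]}}

```text
clock: 5.92
eef_pos: [0.5363, -0.0456, 0.0602]
tool_rot: [-0.198, 0.98, -0.0, -0.001]
ft_force: [-0.7, -0.8, 0.4]
grip_width: 0.034
```

```bash
python3 q.py
python3 - <<'E'
from h import *
for n in("scene","top"):
    c=camera(n);y,x=(60,100) if n=="scene" else (60,170)
    cv2.imwrite(f"pics/{n}4.png",cv2.resize(c["color"][y:y+200,x:x+260],None,fx=3,fy=3,interpolation=cv2.INTER_CUBIC))
E
```

```text
[ 0.5363 -0.0456  0.0602] [-0.66 -0.83  0.35] [-0.0695 -0.0146]
clock 5.925 pos [ 0.5363 -0.0456  0.0602] F [-0.66 -0.83  0.35] w 0.034
trans [0. 0. 0.] twist [-0.   -0.07  0.04]
```

View pics/scene4.png

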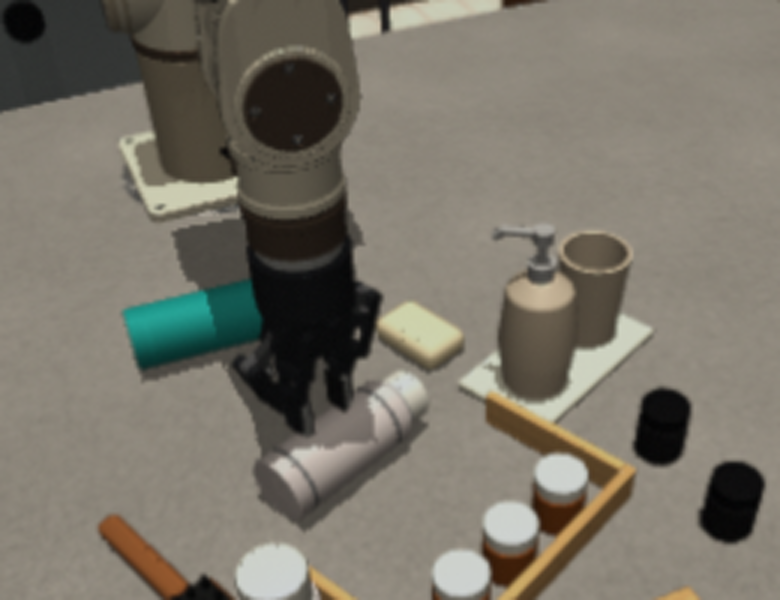

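View pics/top4.png

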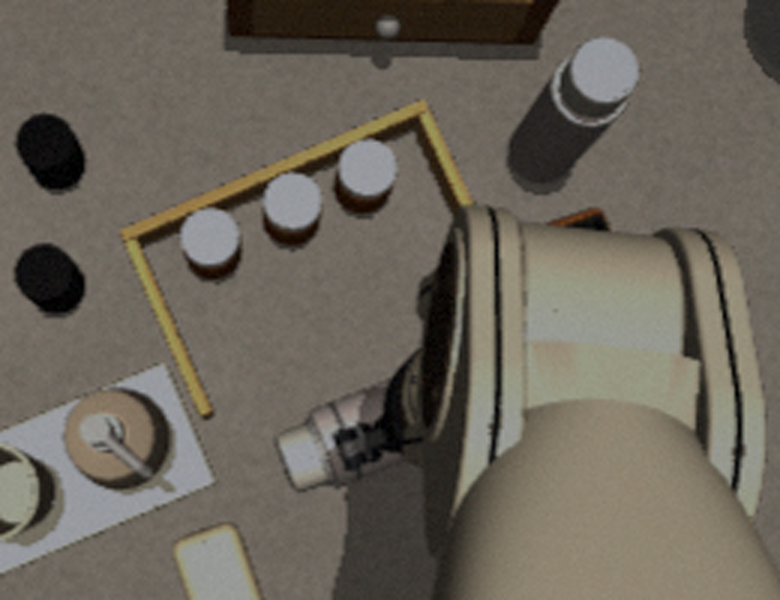

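Call:
{"op": "send_rows", "data": {"deltas": [{"grip": 0.4, "translation": [0, 0, 0.0025], "twist": [0, 0, 0]}, {"grip": 0.4, "translation": [-0.009, 0, 0.0027], "twist": [0, 0, 0]}, {"grip": 0.4, "translation": [-0.02, 0, 0.0027], "twist": [0, 0, 0]}, {"grip": 0.4, "translation": [-0.031, 0, 0.0027], "twist": [0, 0, 0]}, {"grip": 0.4, "translation": [-0.04, 0, 0.0027], "twist": [0, 0, 0]}]}}

```text
clock: 6.65
eef_pos: [0.5752, -0.0293, 0.0587]
tool_rot: [-0.199, 0.98, -0.0, 0.001]
ft_force: [0.2, 0.0, 4.5]
grip_width: 0.0342
```

```bash
python3 q.py
```

```text
[ 0.5752 -0.0293  0.0587] [0.18 0.03 4.48] [-0.0274 -0.0167]
clock 6.65 pos [ 0.5752 -0.0293  0.0587] F [0.18 0.03 4.48] w 0.0342
trans [0. 0. 0.] twist [-0.05  0.1   0.09]
```

Call:
{"op": "send_rows", "data": {"deltas": [{"grip": 0.4, "translation": [0, 0, 0.001], "twist": [0, 0, 0]}, {"grip": 0.4, "translation": [0, 0, -0.01], "twist": [0, 0, 0]}, {"grip": 0.4, "translation": [0.022, 0, -0.01], "twist": [0, 0, 0]}, {"grip": 0.4, "translation": [0.022, 0, -0.003], "twist": [0, 0, 0]}, {"grip": 0.4, "translation": [0.022, 0, -0.002], "twist": [0, 0, 0]}]}}

```text
clock: 7.28
eef_pos: [0.5545, -0.038, 0.06]
tool_rot: [-0.199, 0.98, -0.0, 0.0]
ft_force: [0.9, -1.1, -0.3]
grip_width: 0.034
```

```bash
python3 q.py
```

```text
[ 0.5545 -0.038   0.06  ] [ 0.91 -1.15 -0.35] [-0.0498 -0.0156]
clock 7.275 pos [ 0.5545 -0.038   0.06  ] F [ 0.91 -1.15 -0.35] w 0.034
trans [0. 0. 0.] twist [-0.02  0.04  0.06]
```

Call:
{"op": "send_rows", "data": {"deltas": [{"grip": 0.4, "translation": [0, 0, 0.0025], "twist": [0, 0, 0]}, {"grip": 0.4, "translation": [-0.009, 0, 0.0027], "twist": [0, 0, 0]}, {"grip": 0.4, "translation": [-0.02, 0, 0.0027], "twist": [0, 0, 0]}, {"grip": 0.4, "translation": [-0.031, 0, 0.0027], "twist": [0, 0, 0]}, {"grip": 0.4, "translation": [-0.04, 0, 0.0027], "twist": [0, 0, 0]}]}}

```text
clock: 7.9
eef_pos: [0.5935, -0.0216, 0.0587]
tool_rot: [-0.199, 0.98, -0.0, 0.002]
ft_force: [-0.2, 2.1, 4.8]
grip_width: 0.0341
```

Call:
{"op": "send_rows", "data": {"deltas": [{"grip": 0.4, "translation": [0, 0, 0.001], "twist": [0, 0, 0]}, {"grip": 0.4, "translation": [0, 0, -0.01], "twist": [0, 0, 0]}, {"grip": 0.4, "translation": [0.021, 0, -0.01], "twist": [0, 0, 0]}, {"grip": 0.4, "translation": [0.021, 0, -0.003], "twist": [0, 0, 0]}, {"grip": 0.4, "translation": [0.021, 0, -0.002], "twist": [0, 0, 0]}]}}

```text
clock: 8.52
eef_pos: [0.5737, -0.0299, 0.0599]
tool_rot: [-0.199, 0.98, 0.0, 0.002]
ft_force: [-0.3, -0.2, -0.7]
grip_width: 0.0342
```

```bash
python3 q.py
python3 - <<'E'
from h import *
for n in("scene","top"):
    c=camera(n);y,x=(60,100) if n=="scene" else (60,170)
    cv2.imwrite(f"pics/{n}5.png",cv2.resize(c["color"][y:y+200,x:x+260],None,fx=3,fy=3,interpolation=cv2.INTER_CUBIC))
E
```

```text
[ 0.5737 -0.0299  0.0599] [-0.29 -0.17 -0.66] [-0.029  -0.0165]
clock 8.525 pos [ 0.5737 -0.0299  0.0599] F [-0.29 -0.17 -0.66] w 0.0342
trans [0. 0. 0.] twist [-0.03  0.17  0.09]
```

View pics/scene5.png

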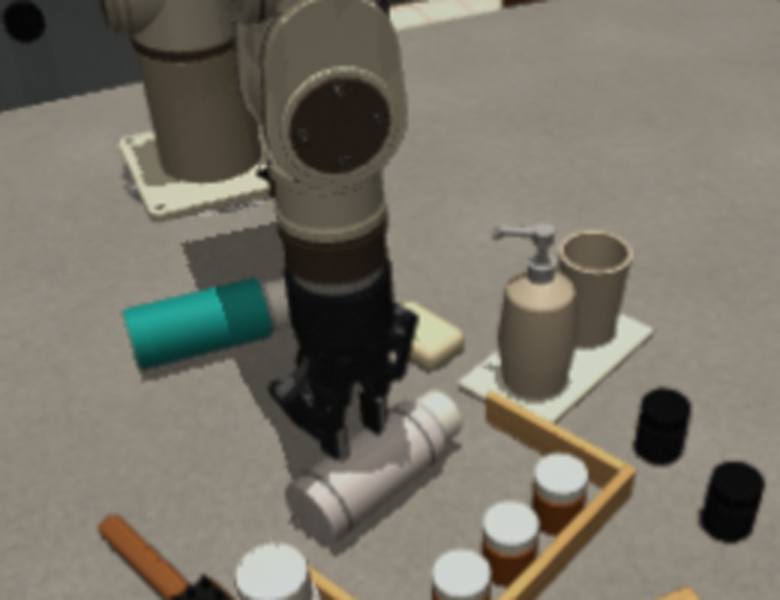

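View pics/top5.png

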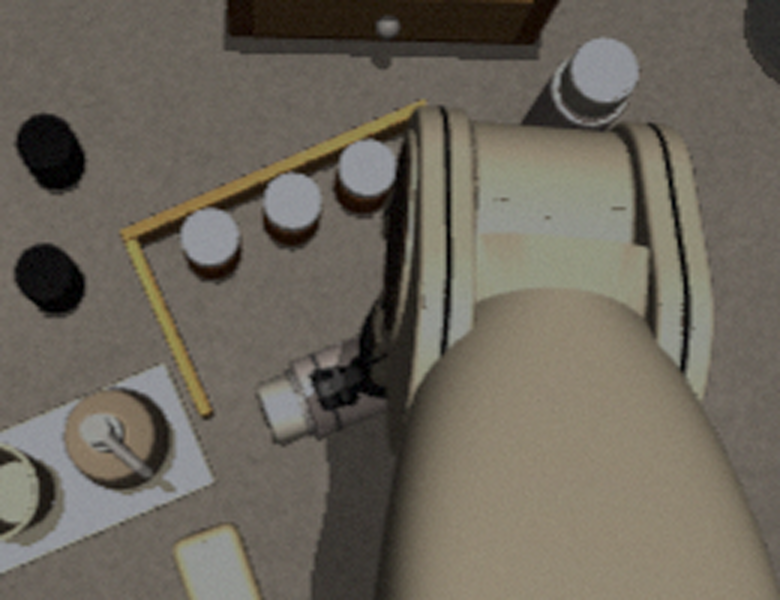

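```bash
cat > cap.py <<'E'
from h import *
def cap(c,cen,name):
    img=c["color"];im=cv2.GaussianBlur(img,(3,3),0);hsv=cv2.cvtColor(im,cv2.COLOR_BGR2HSV)
    q=np.zeros(img.shape[:2],np.uint8);cv2.circle(q,tuple(int(round(x)) for x in cen),15,255,-1)
    m=(q>0)&(hsv[...,1]<28)&(hsv[...,2]>112)
    m=cv2.morphologyEx(m.astype(np.uint8)*255,cv2.MORPH_CLOSE,np.ones((3,3)))
    n,l,st,ce=cv2.connectedComponentsWithStats(m);i=1+np.argmax(st[1:,4])
    cs,_=cv2.findContours((l==i).astype(np.uint8),cv2.RETR_EXTERNAL,cv2.CHAIN_APPROX_NONE)
    Q=toR(np.array([onplane(c,*p[0],.03) for p in cs[0]]))
    o=img.copy();cv2.drawContours(o,cs,-1,(0,0,255),1);x,y=map(int,cen);cv2.imwrite(name,cv2.resize(o[y-40:y+40,x-40:x+40],None,fx=5,fy=5,interpolation=cv2.INTER_NEAREST))
    print("cap tip y",Q[:,1].max().round(4))
    t=Q[:,1].max()
    for a in(.008,.012,.016,.02,.024):
        s=Q[abs(Q[:,1]-(t-a))<.004,0]; print(a,s.min().round(4),s.max().round(4),((s.min()+s.max())/2).round(4))
E
python3 - <<'E'
from cap import *
c=camera("top");d=dict(c);d["color"]=cv2.imread("pics/top0.png")
cap(d,(279,228),"pics/capA.png");cap(c,(170+284/3,60+410/3),"pics/capB.png")
a=cv2.imread("pics/capA.png");b=cv2.imread("pics/capB.png");cv2.imwrite("pics/capAB.png",np.hstack([a,b]))
E
```

```text
cap tip y 0.0824
0.008 -0.1096 -0.0804 -0.095
0.012 -0.1102 -0.0819 -0.0961
0.016 -0.1111 -0.0817 -0.0964
0.02 -0.1118 -0.0817 -0.0967
0.024 -0.1127 -0.0795 -0.0961
cap tip y 0.0785
0.008 -0.0317 -0.0023 -0.017
0.012 -0.0326 -0.0039 -0.0182
0.016 -0.0326 -0.0036 -0.0181
0.02 -0.0342 -0.0036 -0.0189
0.024 -0.0342 -0.0034 -0.0188
```

View pics/capAB.png

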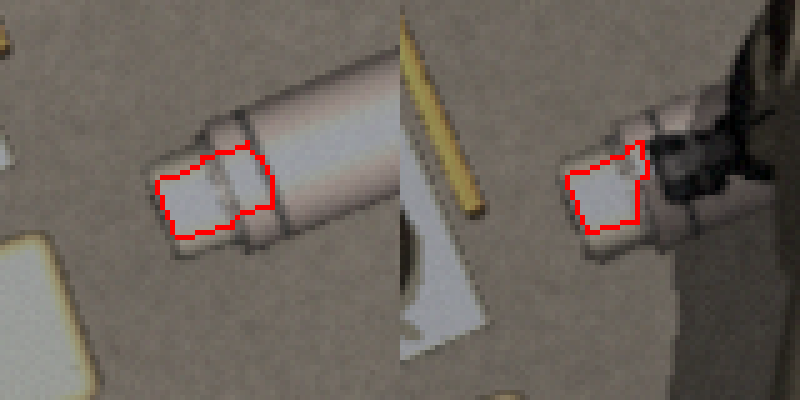

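Call:
{"op": "send_rows", "data": {"deltas": [{"grip": 0.4, "translation": [0, 0, 0.0025], "twist": [0, 0, 0]}, {"grip": 0.4, "translation": [-0.009, 0, 0.0027], "twist": [0, 0, 0]}, {"grip": 0.4, "translation": [-0.02, 0, 0.0027], "twist": [0, 0, 0]}, {"grip": 0.4, "translation": [-0.031, 0, 0.0027], "twist": [0, 0, 0]}, {"grip": 0.4, "translation": [-0.04, 0, 0.0027], "twist": [0, 0, 0]}]}}

```text
clock: 9.3
eef_pos: [0.6125, -0.0137, 0.0585]
tool_rot: [-0.199, 0.98, -0.0, 0.003]
ft_force: [0.1, 1.7, 2.5]
grip_width: 0.0339
```

Call:
{"op": "send_rows", "data": {"deltas": [{"grip": 0.4, "translation": [0, 0, 0.001], "twist": [0, 0, 0]}, {"grip": 0.4, "translation": [0, 0, -0.01], "twist": [0, 0, 0]}, {"grip": 0.4, "translation": [0.021, 0, -0.01], "twist": [0, 0, 0]}, {"grip": 0.4, "translation": [0.021, 0, -0.003], "twist": [0, 0, 0]}, {"grip": 0.4, "translation": [0.021, 0, -0.002], "twist": [0, 0, 0]}]}}

```text
clock: 9.93
eef_pos: [0.5927, -0.0219, 0.0595]
tool_rot: [-0.199, 0.98, -0.0, 0.002]
ft_force: [-0.2, 0.6, 0.2]
grip_width: 0.0343
```

```bash
python3 q.py
```

```text
[ 0.5927 -0.0219  0.0595] [-0.2   0.57  0.16] [-0.0085 -0.0175]
clock 9.925 pos [ 0.5927 -0.0219  0.0595] F [-0.2   0.57  0.16] w 0.0343
trans [0. 0. 0.] twist [-0.05  0.24  0.12]
```

Call:
{"op": "send_rows", "data": {"deltas": [{"grip": 0.4, "translation": [0, 0, 0.0022], "twist": [0, 0.2, 0]}, {"grip": 0.4, "translation": [-0.009, 0, 0.0025], "twist": [0, 0.2, 0]}, {"grip": 0.4, "translation": [-0.02, 0, 0.0025], "twist": [0, 0.2, 0]}, {"grip": 0.4, "translation": [-0.031, 0, 0.0025], "twist": [0, 0.2, 0]}, {"grip": 0.4, "translation": [-0.04, 0, 0.0025], "twist": [0, 0.2, 0]}]}}

```text
clock: 10.55
eef_pos: [0.6312, -0.0057, 0.0581]
tool_rot: [-0.199, 0.98, -0.0, 0.002]
ft_force: [-0.9, 0.0, 3.3]
grip_width: 0.0342
```

Call:
{"op": "send_rows", "data": {"deltas": [{"grip": 0.4, "translation": [0, 0, 0.001], "twist": [0, 0, 0]}, {"grip": 0.4, "translation": [0, 0, -0.01], "twist": [0, 0, 0]}, {"grip": 0.4, "translation": [0.021, 0, -0.01], "twist": [0, 0, 0]}, {"grip": 0.4, "translation": [0.021, 0, -0.003], "twist": [0, 0, 0]}, {"grip": 0.4, "translation": [0.021, 0, -0.002], "twist": [0, 0, 0]}]}}

```text
clock: 11.18
eef_pos: [0.6113, -0.014, 0.0592]
tool_rot: [-0.199, 0.98, -0.0, 0.001]
ft_force: [-0.1, 0.2, 2.3]
grip_width: 0.0339
```

```bash
python3 q.py
python3 - <<'E'
from h import *
for n in("scene","top"):
    c=camera(n);y,x=(60,100) if n=="scene" else (60,170)
    cv2.imwrite(f"pics/{n}6.png",cv2.resize(c["color"][y:y+200,x:x+260],None,fx=3,fy=3,interpolation=cv2.INTER_CUBIC))
from cap import *
cap(c,(170+266/3,60+366/3),"pics/capC.png")
E
```

```text
[ 0.6113 -0.014   0.0592] [-0.13  0.22  2.33] [ 0.0118 -0.0183]
clock 11.175 pos [ 0.6113 -0.014   0.0592] F [-0.13  0.22  2.33] w 0.0339
trans [0. 0. 0.] twist [-0.04  0.1   0.13]
cap tip y 0.0769
0.008 0.007 0.0359 0.0215
0.012 0.007 0.0359 0.0215
0.016 0.0072 0.035 0.0211
0.02 0.0066 0.0356 0.0211
0.024 0.0066 0.0356 0.0211
```

View pics/top6.png

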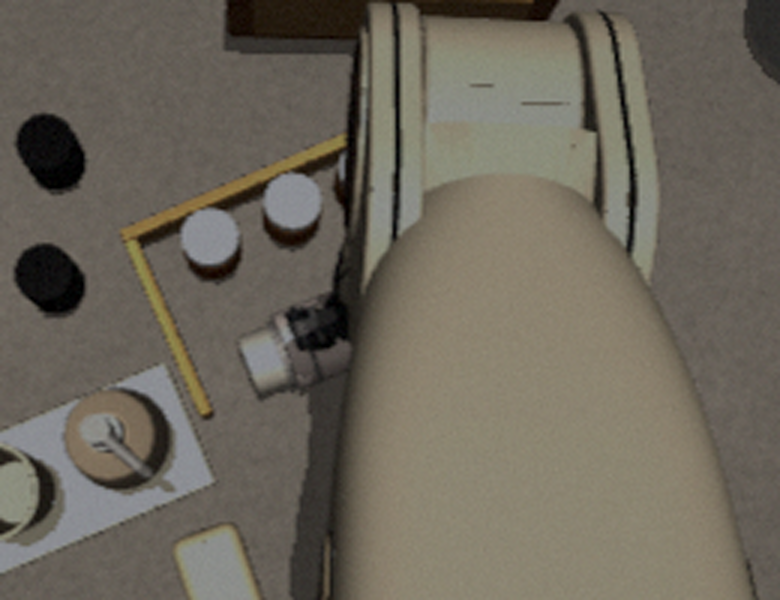

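View pics/scene6.png

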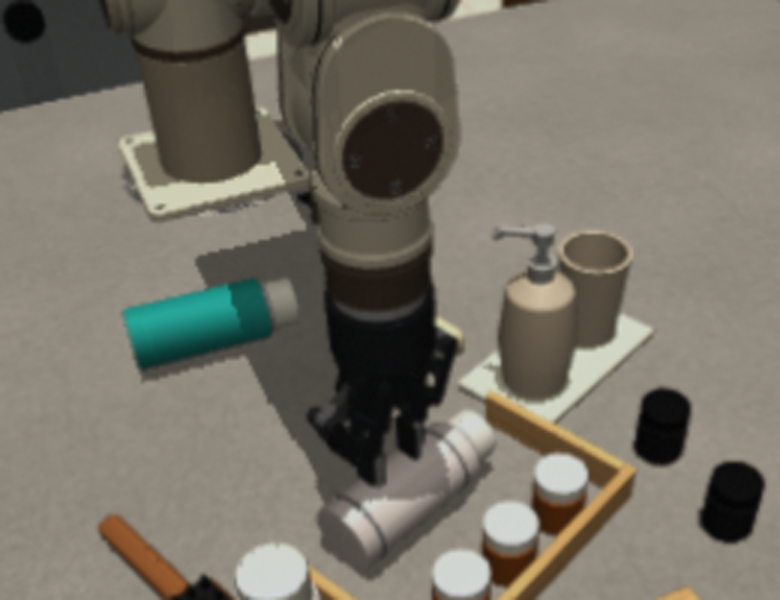

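View pics/capC.png

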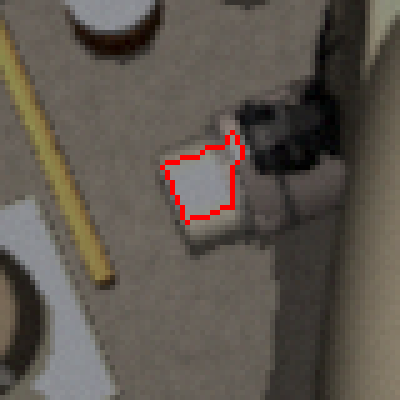

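Call:
{"op": "send_rows", "data": {"deltas": [{"grip": 0.4, "translation": [0, 0, 0.002], "twist": [0, 0, 0]}, {"grip": 0.4, "translation": [-0.009, 0, 0.0022], "twist": [0, 0, 0]}, {"grip": 0.4, "translation": [-0.019, 0, 0.0022], "twist": [0, 0, 0]}, {"grip": 0.4, "translation": [-0.029, 0, 0.0022], "twist": [0, 0, 0]}, {"grip": 0.4, "translation": [-0.035, 0, 0.0022], "twist": [0, 0, 0]}]}}

```text
clock: 11.9
eef_pos: [0.6456, 0.0004, 0.0583]
tool_rot: [-0.2, 0.98, -0.0, 0.002]
ft_force: [0.3, 0.2, 4.6]
grip_width: 0.0341
```

Call:
{"op": "send_rows", "data": {"deltas": [{"grip": 0.4, "translation": [0, 0, 0.001], "twist": [0, 0, 0]}, {"grip": 0.4, "translation": [0, 0, -0.01], "twist": [0, 0, 0]}, {"grip": 0.4, "translation": [0.014, 0, -0.01], "twist": [0, 0, 0]}, {"grip": 0.4, "translation": [0.014, 0, -0.006], "twist": [0, 0, 0]}]}}

```text
clock: 12.4
eef_pos: [0.6317, -0.0056, 0.0642]
tool_rot: [-0.199, 0.98, -0.0, 0.002]
ft_force: [0.3, 0.1, -0.4]
grip_width: 0.0346
```

```bash
python3 q.py
python3 - <<'E'
from h import *
for n in("scene","top"):
    c=camera(n);y,x=(60,100) if n=="scene" else (60,170)
    cv2.imwrite(f"pics/{n}7.png",cv2.resize(c["color"][y:y+200,x:x+260],None,fx=3,fy=3,interpolation=cv2.INTER_CUBIC))
from cap import *
cap(c,(170+258/3,60+345/3),"pics/capD.png")
E
```

```text
[ 0.6317 -0.0056  0.0642] [ 0.34  0.06 -0.35] [ 0.0337 -0.0195]
clock 12.4 pos [ 0.6317 -0.0056  0.0642] F [ 0.34  0.06 -0.35] w 0.0346
trans [0. 0. 0.] twist [-0.09  0.19  0.13]
cap tip y 0.076
0.008 0.023 0.053 0.038
0.012 0.0221 0.053 0.0376
0.016 0.0221 0.0521 0.0371
0.02 0.0215 0.0515 0.0365
0.024 0.0215 0.0506 0.036
```

View pics/top7.png

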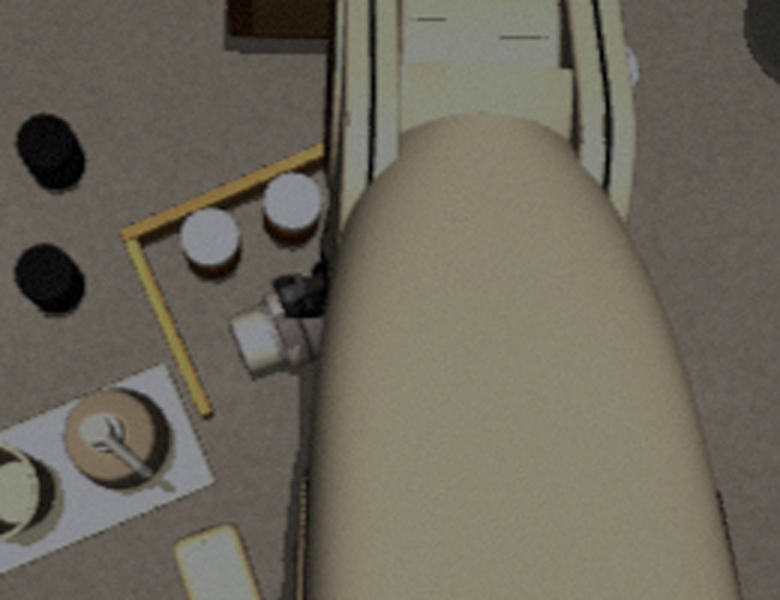

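View pics/capD.png

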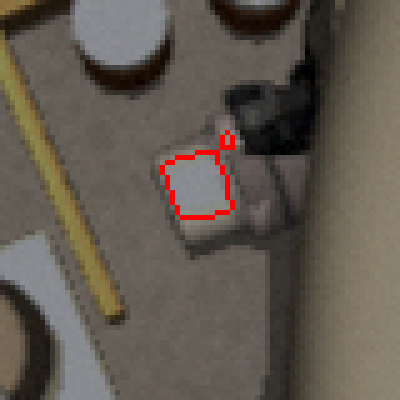

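Call:
{"op": "send_rows", "data": {"deltas": [{"grip": 0.4, "translation": [0.005, 0, 0.004], "twist": [0, 0, 0]}, {"grip": 0.4, "translation": [0.005, 0, 0.007], "twist": [0, 0, 0]}, {"grip": 0.4, "translation": [0.001, 0, 0.0072], "twist": [0, 0, 0]}, {"grip": 0.4, "translation": [-0.005, 0, 0.0072], "twist": [0, 0, 0]}, {"grip": 0.4, "translation": [-0.011, 0, 0.0072], "twist": [0, 0, 0]}]}}

```text
clock: 13.12
eef_pos: [0.6443, -0.0002, 0.0591]
tool_rot: [-0.2, 0.98, -0.0, 0.004]
ft_force: [-1.1, 1.6, 11.1]
grip_width: 0.0343
```

Call:
{"op": "send_rows", "data": {"deltas": [{"grip": 0.4, "translation": [0, 0, 0.0008], "twist": [0, 0, 0]}, {"grip": 0.4, "translation": [0, 0, 0.0005], "twist": [0, 0, 0]}, {"grip": 0.4, "translation": [0, 0, -0.01], "twist": [0, 0, 0]}, {"grip": 0.4, "translation": [0, 0, -0.05], "twist": [0, 0, 0]}, {"grip": 0.4, "translation": [0, 0, -0.1], "twist": [0, 0, 0]}]}}

```text
clock: 13.75
eef_pos: [0.6417, -0.0006, 0.1582]
tool_rot: [-0.2, 0.98, 0.0, 0.002]
ft_force: [0.8, -0.5, 0.1]
grip_width: 0.0342
```

```bash
python3 q.py
```

```text
[ 6.417e-01 -6.000e-04  1.582e-01] [ 0.83 -0.49  0.09] [ 0.045  -0.0193]
clock 13.75 pos [ 6.417e-01 -6.000e-04  1.582e-01] F [ 0.83 -0.49  0.09] w 0.0342
trans [0. 0. 0.] twist [-0.02  0.2   0.16]
```

Call:
{"op": "send_rows", "data": {"deltas": [{"grip": 0.4, "translation": [0, 0, -0.05], "twist": [0, 0, 0]}, {"grip": 0.4, "translation": [0.05, 0, -0.08], "twist": [0, 0, 0]}, {"grip": 0.4, "translation": [0.11, 0, -0.08], "twist": [0, 0, 0]}, {"grip": 0.4, "translation": [0.17, 0, -0.08], "twist": [0, 0, 0]}, {"grip": 0.4, "translation": [0.23, 0, -0.08], "twist": [0, 0, 0]}]}}

```text
clock: 14.38
eef_pos: [0.4274, -0.0914, 0.2372]
tool_rot: [-0.2, 0.98, -0.0, 0.001]
ft_force: [-1.5, -0.4, 0.0]
grip_width: 0.0341
```

Run:
```python
from h import *
for n in("scene","top"):
    c=camera(n);cv2.imwrite(f"pics/{n}8.png",c["color"])
print(bot.get_obs()["eef_pos"])
```

```text
[ 0.42283919 -0.0916601   0.23653604]
```

View pics/top8.png

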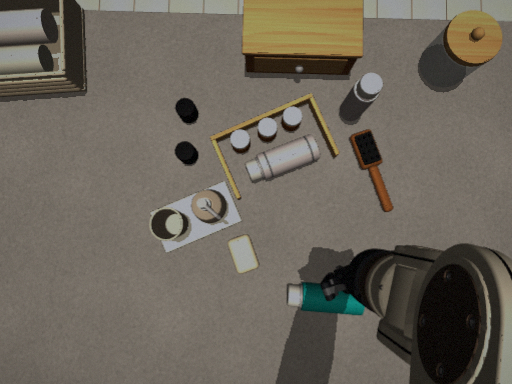

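View pics/scene8.png

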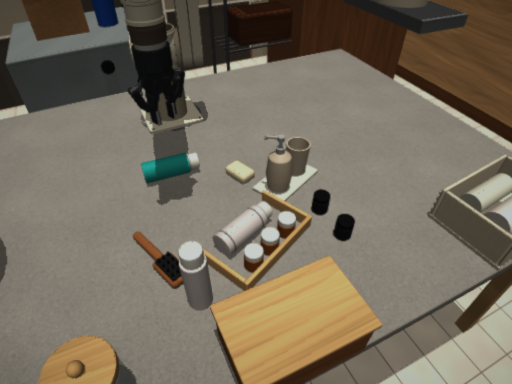

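Now I measure the final pose the same way as at the start.

Run:
```python
from h import *
c=camera("top");k,Q=cang(c,[(240,162),(300,134),(312,130),(325,153),(318,163),(252,188)],name="pics/seg8.png")
r=cv2.minAreaRect(Q);print(r)
for lo in(-.06,-.04,-.02,0,.02,.06):
    s=Q[abs(Q[:,1]-lo)<.008]; print(lo,s[:,0].min(),s[:,0].max(),(s[:,0].min()+s[:,0].max())/2)
print(Q[:,1].min(),Q[:,1].max())
a=cv2.imread("pics/top0.png").astype(int);dd=abs(a-c["color"]).max(2)
hsv=cv2.cvtColor(c["color"],cv2.COLOR_BGR2HSV);m=((hsv[...,1]<30)&(hsv[...,2]>125)).astype(np.uint8)
for u,v in[(240,139),(267,126.5),(292,116)]:
    q=np.zeros_like(m);cv2.circle(q,(int(u),int(v)),12,1,-1);q&=m;M=cv2.moments(q,True);print(M['m10']/M['m00'],M['m01']/M['m00'])
```

```text
((0.03676128014922142, -0.003860071301460266), (0.16733726859092712, 0.06505069881677628), 86.98794555664062)
-0.06 0.003127982 0.065932594 0.03453029
-0.04 0.0039464934 0.066697426 0.03532196
-0.02 0.005253702 0.06565261 0.035453156
0 0.0065596392 0.068482384 0.037521012
0.02 0.0071277223 0.070143126 0.038635425
0.06 0.015108774 0.063029334 0.039069053
-0.0879074 0.08053185
239.52464788732394 138.2394366197183
267.2826855123675 126.40282685512368
292.4755244755245 115.23426573426573
```

View pics/seg8.png

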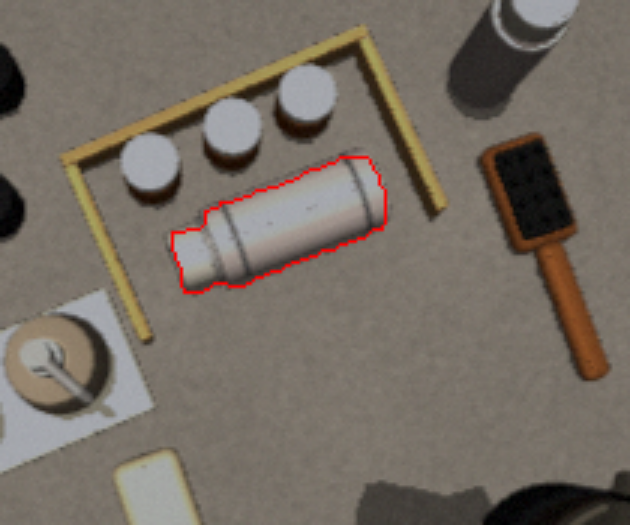

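Run:
```python
from cap import *
c=camera("top");cap(c,(254,171),"pics/capE.png")
s=camera("scene")
# mouth line vs can rear: pixel check
for x,y in((0.0,.115),(0.0,-.115)):
    p=M0+x*XR+y*YR;print(p)
```

```text
cap tip y 0.0781
0.008 0.0327 0.061 0.0469
0.012 0.0321 0.061 0.0465
0.016 0.0312 0.0603 0.0458
0.02 0.0312 0.0603 0.0458
0.024 0.0276 0.0608 0.0442
[0.54339995 0.1013491 ]
[ 0.64220005 -0.1063491 ]
```

View pics/capE.png

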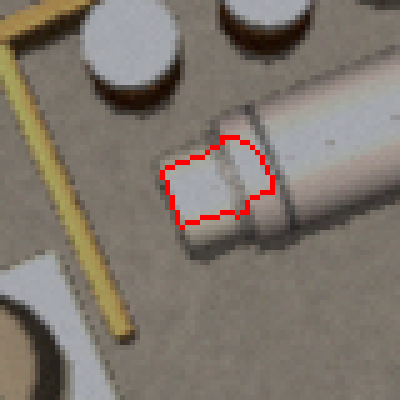

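```bash
python3 -c "
from h import *
o=bot.get_obs();print(o['clock'],o['eef_pos'],abs(o['joint_vel']).max());print(bot.job_done())"
```

```text
14.625 [ 0.43011235 -0.0909688   0.23783007] 0.0332580514522738
the job is handed in; nothing more can be done
None
```

I rolled the pale can into the rack with eight short strokes of the fingertips on its top, then let go and handed the job in at about 14.6 s of the 64 s. After each stroke I lifted the fingers clear before going back for the next.

- **Can position:** my two final measurements disagree by about 8 mm, but both fall inside the allowed 29 to 63 mm past the mouth. The can's outline puts its axis at about 36 to 37 mm, though that outline cut into the can's dark far edge and took in some shadow on the near side. The highlight on the cap, compared with the start, puts it at about 44 mm.
- **Alignment:** the can is about 0.05 rad off parallel to the mouth. The barrel's middle is about 15 to 20 mm off the rack's middle line.
- **Jars and other things:** the three jar lids are within 0.2 pixel (under 0.5 mm) of where they started. The other things I judged by eye only; they look unmoved in both views.
- **Pressing force:** readings between strokes were mostly 3 to 8 N, but they reached 12 N at first contact and 11 N on the last stroke. That is above the suggested 2 to 8 N.
- **Finger height:** while touching the can, the grasp point stayed at about 77 mm in every reading, well above the 64 mm limit.

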